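Set the two dials of a document chest

ROBOT

A 7-joint arm with a two-finger parallel gripper is mounted at the origin on the work surface. World frame = base frame: x ahead of the robot, y to its left, z up, the work surface at z = 0. Lengths are in m, angles in rad, forces in N, time in s.
With the tool pointing down it reaches from about 0.4 to 0.85 m from the base axis. Payload 4.5 kg.
Tool frame: the origin (TCP) lies midway between the tips of the shut fingers; the grasp point (between the pads) lies 19 mm behind it; z points along the fingers, y is the line along which they close (so a half turn about z gives the same grasp; the last joint's range is limited). The gripper opens to 88 mm and grips with 3 to 60 N. Pads are 18 mm wide; open, the fingers measure 123 mm over their backs; the gripper's body (75 mm by 187 mm) begins 45 mm behind the grasp point.
Start: joints at [1.268, 0.689, -0.195, 1.565, 0.157, 0.902, -0.215], TCP at [0.207, -0.59, 0.239] pointing down, gripper open.
Joint ranges: [-3.01, 3.01], [-0.46, 2.08], [-1.47, 1.51], [0.13, 2.56], [-1, 4.14], [0.04, 2.09], [-2.66, 2.66]. Speed limits (rad/s): [2.57, 2.57, 3.14, 3.14, 3.14, 3.14, 3.14].

INTERFACE

Orientations are given as a rotation vector (axis times angle).
In Python, from workcell import sense, imaging, manip gives the robot as it stands. The module is installed in compiled form; this text tells all that it offers.
- The arm moves only by the tool carry_out, never from a script. Its argument "steps" is a list of rows, each a list of 7 numbers: the finger opening in cm, from 0 to 8.81, then the shift along the world's x, y, z in cm, then the turn, a rotation vector about the world's x, y, z in rad. In form: [[hand, tx, ty, tz, ax, ay, az], ...]. A call has 1 to 12 rows; each row is the pose to reach, as a shift and turn from the pose commanded when the call began; what a row does not reach only later rows make up. A row lasts 1/10 s, in which the tool goes at most 50 mm and 8.59 degrees, less where a joint would pass 70% of its speed; a pose out of reach is approached as far as the arm can. A call with a gripper value outside its range is refused whole. The fingers move at their own pace and stop on an object; "squeeze" is the grip in N (left out, the last holds). Time passes only in rows, so rows that repeat a pose let the fingers close. It gives the time, the measured TCP pose, the force, the opening and the grip force at its end, in the units of the state.
- sense(): the state, without advancing time (a new reading comes with each control period).
- imaging.grab_frame(name): name is "scene" or "top"; returns the picture (420x560x3 uint8, red, green, blue); there is no depth.
- imaging.camera_model(name): a dict with "intrinsics" (3x3 intrinsics, pixels), "k1" (the pictures are not rectified: a ray, as slopes to the right and down, at radius r is drawn at 1 + k1 r^2 times it, then the intrinsics apply), "origin" and "orientation" of the camera in the world. Camera axes: x right, y up, looking along -z (the intrinsics and any distortion apply to the point x, -y, -z); pixel columns grow to the right and rows downward; lengths in m; the calibration is good to about 2 mm. A picture is of the moment at which its call begins. camera_model takes no time and is no camera call.
- manip.job_done(): hands the job in; it is judged then, once.
The state is a dict: "clock": time; "joint_positions": joint angles; "joint_vel": joint speeds; "joint_efforts": joint torques, N m; "ee_pos": TCP position; "ee_rot": TCP orientation; "wrist_force": force on the tool from outside, world axes, zero at the start; "ft_torque": the same for the moment, N m; "gripper_width": opening from 0.0 (shut) to 1.0 (fully open); "finger_force": force on a finger pad.
Only numpy, scipy, OpenCV 4.12 (cv2) and the standard library are available. Lean on these libraries where they do the work, as an engineer would, in place of code of your own. Each camera call takes 0.05 s, during which the arm holds its last target. There are 200 camera calls.

TASK

The grey document chest on the desk locks with two pointer dials on its lid. Enter its code one dial at a time: first turn the large dial until its pointer is at the three dots, then turn the small dial until its pointer is at the two dots. Leave the dial on the little blue cash tin as it is.

Things in the scene. Friction and masses are not known exactly. Their poses are not given: they have to be found in the camera images.
- chest: the document chest: grey steel box, fixed to the desk, 220 mm (x) x 340 mm (y) x 90 mm high, with two dials on its lid, at y = +80 and -80 mm on its long centre line. Origin: centre of its underside. +x points to its hinged side, away from the robot (turned up to 0.3 rad); +y to its left end as the robot sees it.
- large_dial_base: fixed dark square plate, 116 mm wide, 4 mm thick, on the chest's lid under the large dial and turned with the chest. Origin: centre of its underside, on the dial's axis, 90 mm above the desk; axes as the chest's, z up. White dots 43 mm from the axis: one on its +x side, two on -y, three on -x, four on +y. The large and the small dial may be either way round on the chest.
- large_dial (a joint): large pointer knob: 64 mm aluminium disc (top 14 mm above its base's origin) with a black bar grip 60 x 16 mm, 30 mm high (top 44 mm above that origin), centred on the vertical axis through that origin; the pointed, white-lined end points. Rad, CLOCKWISE from above: 0 at one dot, 1.571 two, 3.142 three, 4.712 four. Stops at -0.3 and 5.0; no clicks or spring, friction 0.06 N m.
- small_dial_base: fixed dark square plate, 84 mm wide, 4 mm thick, on the chest's lid under the small dial and turned with the chest. Origin: centre of its underside, on the dial's axis, 90 mm above the desk; axes as the chest's, z up. White dots 32 mm from the axis: one on its +x side, two on -y, three on -x, four on +y. The large and the small dial may be either way round on the chest.
- small_dial (a joint): small pointer knob: 42 mm aluminium disc (top 14 mm above its base's origin) with a black bar grip 38 x 12 mm, 30 mm high (top 44 mm above that origin), centred on the vertical axis through that origin; the pointed, white-lined end points. Rad, CLOCKWISE from above: 0 at one dot, 1.571 two, 3.142 three, 4.712 four. Stops at -0.3 and 5.0; no clicks or spring, friction 0.06 N m.
- tin_dial_tip (a point): pointer end of the dial on the blue cash tin (fixed, 130 x 170 x 75 mm), at the top of its grip, 19 mm from its axis and 119 mm above the desk. This dial looks like the chest's small one but stands alone on the tin; it is not to be turned.

How it is judged:
By the outcome, as a careful person would: the job done as asked, in the order asked, and still so for the second after the job is handed in, with the robot touching nothing.
It also fails if it takes over 48 s, if anything falls off the work surface, if the arm or the gripper's body presses on something with over 40 N, if the wrist force passes 120 N, or if a joint passes its speed limit or range.

## Working session

There is one attempt and no reset: what is moved stays moved. The work goes in short steps, Python scripts to look and compute and a tool call to move; the robot and the scene stay as the last step left them, time stands still between calls to the robot, and variables do not carry over. Pictures are saved under pics/ and viewed, at most 10 in all, crops included, and the job is handed in when it is done.

Besides the shell and the picture viewer there is one more tool, called after "Call:" by a JSON object that holds its "fn" and its "kwargs". carry_out: Moves the arm, as the interface text tells. Its arguments: {"type":"object","properties":{"steps":{"type":"array","items":{"type":"array","items":{"type":"number"}}},"squeeze":{"type":"number"}},"required":["steps"]}

```bash
mkdir -p pics
python3 - <<'E'
from workcell import sense, imaging, manip
import cv2
for n in ("scene","top"):
    f=imaging.grab_frame(n); cv2.imwrite(f"pics/{n}0.png",f[:,:,::-1]); print(imaging.camera_model(n))
print(sense())
E
```

```text
{'intrinsics': array([[397.3487344 ,   0.        , 278.86448487],
       [  0.        , 397.3487344 , 205.93090263],
       [  0.        ,   0.        ,   1.        ]]), 'k1': -0.000956292263180507, 'origin': array([1.14190974, 0.36224648, 1.10306517]), 'orientation': array([0.35455936, 0.63846163, 2.01706642])}
{'intrinsics': array([[446.89802977,   0.        , 282.83593649],
       [  0.        , 446.89802977, 210.02437767],
       [  0.        ,   0.        ,   1.        ]]), 'k1': -0.08121639135955826, 'origin': array([0.38683723, 0.01928793, 1.36907342]), 'orientation': array([ 0.09109059, -0.11831864, -1.5759654 ])}
{'clock': 0.1, 'joint_positions': array([ 1.26778895,  0.68992015, -0.19451938,  1.56620539,  0.15732035,
        0.90252263, -0.21511022]), 'joint_vel': array([-0.0005757 , -0.00231904,  0.0002344 , -0.00108821, -0.00024503,
       -0.00021897, -0.00016399]), 'joint_efforts': array([-2.48332675e-03, -5.28500533e+01, -1.27135098e+00, -1.53837329e+01,
       -5.25804050e-02,  2.04840639e-03,  6.31932403e-05]), 'ee_pos': array([ 0.20631527, -0.58937252,  0.23798695]), 'ee_rot': array([-3.09554324e+00, -5.26403157e-01,  6.48530749e-04]), 'wrist_force': array([ 0.0701859 , -0.18740005,  0.04916965]), 'ft_torque': array([-0.03955412, -0.0029168 , -0.04414799]), 'finger_force': 0.0, 'gripper_width': 0.9994918364608759}
```

View pics/top0.png

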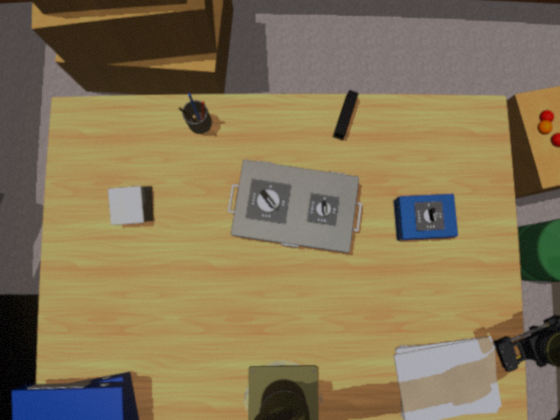

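View pics/scene0.png

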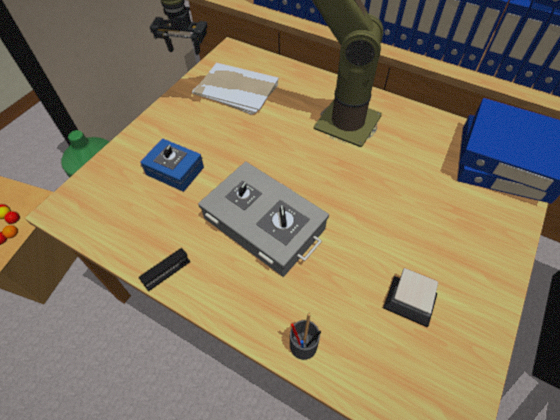

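The top view shows the chest at about (297,206), with the large dial at (268,201), the small dial at (323,209), and the tin at (428,217). Next I zoom in to read the pointers.

```bash
cat > h.py <<'E'
import numpy as np, cv2
from workcell import imaging, sense, manip
from scipy.spatial.transform import Rotation as R
def cam(n):
    m=imaging.camera_model(n); return m['intrinsics'],m['k1'],m['origin'],R.from_rotvec(m['orientation']).as_matrix()
def px2w(n,uv,z):
    K,k1,o,M=cam(n); out=[]
    p=cv2.undistortPoints(np.array(uv,float).reshape(-1,1,2),K,np.array([k1,0,0,0.]))[:,0]
    for a,b in p:
        d=M@[a,-b,-1]; out.append(o+d*(z-o[2])/d[2])
    return np.array(out)
def w2px(n,P):
    K,k1,o,M=cam(n); c=(np.array(P,float).reshape(-1,3)-o)@M; c=c*[1,-1,-1]
    return cv2.projectPoints(c,np.zeros(3),np.zeros(3),K,np.array([k1,0,0,0.]))[0][:,0]
def crop(n,x0,y0,w,h,s,name):
    f=imaging.grab_frame(n)[y0:y0+h,x0:x0+w,::-1]
    cv2.imwrite(name,cv2.resize(f,None,fx=s,fy=s,interpolation=cv2.INTER_CUBIC))
E
python3 - <<'E'
from h import *
a=imaging.grab_frame("top")[150:260,225:365,::-1]
b=imaging.grab_frame("scene")[155:275,195:335,::-1]
a=cv2.resize(a,None,fx=5.7,fy=5.4,interpolation=3) if 0 else cv2.resize(a,None,fx=5,fy=5,interpolation=cv2.INTER_CUBIC)
cv2.imwrite("pics/t1.png",a)
cv2.imwrite("pics/s1.png",cv2.resize(b,None,fx=5,fy=5,interpolation=cv2.INTER_CUBIC))
print(px2w("top",[(268,201),(323,209)],.104))
E
```

```text
[[ 0.58261573  0.03883856  0.104     ]
 [ 0.55846381 -0.11846566  0.104     ]]
```

View pics/t1.png

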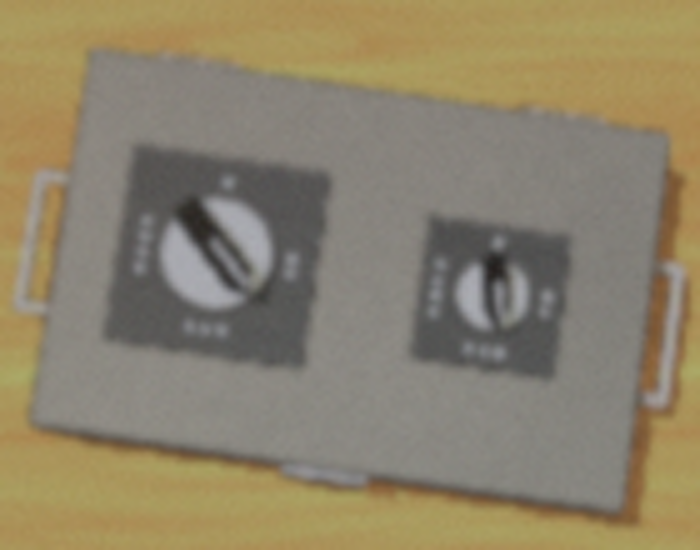

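View pics/s1.png

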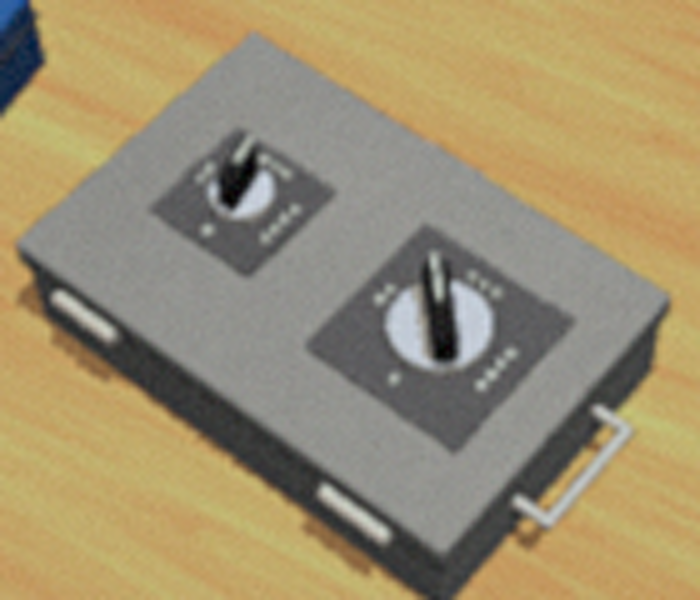

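The crops confirm large at +y and small at -y. The large pointer sits between two and three dots, with its tip at about (262,297) in the top crop. The small pointer's tip is near (507,325), close to three dots.

Run:
```python
from h import *
from scipy.optimize import least_squares
f=lambda P,o:(np.array(P)+.5)/5-.5+o
T,S=(225,150),(195,155)
obs={"top":f([(133,147),(330,172),(305,368),(105,340),(430,215),(570,237),(553,378),(412,360)],T),
"scene":f([(457,453),(305,348),(427,224),(575,321),(250,277),(150,208),(240,130),(336,190)],S)}
L=.058;s=.042
loc=np.array([(L,80e-3+L),(L,.08-L),(-L,.08-L),(-L,.08+L),(s,-.08+s),(s,-.08-s),(-s,-.08-s),(-s,-.08+s)])
def W(p,l,z):
    c,q=np.cos(p[2]),np.sin(p[2]); return np.c_[l@np.array([[c,q],[-q,c]])+p[:2],np.full(len(l),z)]
r=lambda p,ns:np.concatenate([(w2px(n,W(p,loc,.094))-obs[n]).ravel() for n in ns])
for ns in (["top"],["scene"],["top","scene"]):
    o=least_squares(r,[.57,-.04,-.15],args=(ns,)); p=o.x; print(ns,p,np.abs(o.fun).max())
A=W(p,np.array([(0,.08),(0,-.08)]),.134);print("axes",A)
# pointer tips on grip top z=.134
for n,i,pts in (("top",0,[(262,300),(188,205)]),("top",1,[(508,328),(495,257)]),("scene",0,[(434,252),(447,345)]),("scene",1,[(250,135),(230,205)])):
    q=px2w(n,f(pts,T if n=="top" else S),.134)
    d=q[0]-q[1]; a=[np.arctan2(v[1],v[0])-p[2] for v in (d,q[0]-A[i])]
    print(n,i,q[:,:2].round(3).tolist(),"cw local",np.round(np.mod(-np.array(a),2*np.pi),3))
```

```text
['top'] [ 0.57219936 -0.04047268 -0.15015781] 0.5741983155937191
['scene'] [ 0.57075375 -0.03813314 -0.15683232] 0.5685393674892225
['top', 'scene'] [ 0.57150579 -0.03938176 -0.15293547] 0.8225609921616979
axes [[ 0.58369299  0.03968449  0.134     ]
 [ 0.5593186  -0.11844801  0.134     ]]
top 0 [[0.554, 0.013], [0.608, 0.055]] cw local [2.338 2.271]
top 1 [[0.537, -0.124], [0.577, -0.117]] cw local [2.83  2.755]
scene 0 [[0.557, 0.021], [0.61, 0.06]] cw local [2.353 2.376]
scene 1 [[0.537, -0.122], [0.588, -0.103]] cw local [2.638 2.818]
```

Plan: the chest yaw is -0.153. The large dial is at (0.584, 0.040) reading about 2.33, and the small dial is at (0.559, -0.118) reading about 2.79. I move above the large dial with the fingers across its bar (yaw +0.32).

Call:
{"fn": "carry_out", "kwargs": {"squeeze": 20, "steps": [[8.8,37.7,63,-5,0,0,0.32],[8.8,37.7,63,-5,0,0,0.32],[8.8,37.7,63,-5,0,0,0.32],[8.8,37.7,63,-5,0,0,0.32],[8.8,37.7,63,-5,0,0,0.32],[8.8,37.7,63,-5,0,0,0.32],[8.8,37.7,63,-5,0,0,0.32],[8.8,37.7,63,-5,0,0,0.32],[8.8,37.7,63,-5,0,0,0.32],[8.8,37.7,63,-5,0,0,0.32],[8.8,37.7,63,-5,0,0,0.32],[8.8,37.7,63,-5,0,0,0.32]]}}

```text
clock: 1.4
ee_pos: [0.5147, -0.0744, 0.1978]
ee_rot: [2.973, 1.013, -0.0]
wrist_force: [0.2, -0.1, -0.3]
gripper_width: 0.996
finger_force: 0.0
```

Call:
{"fn": "carry_out", "kwargs": {"steps": [[8.8,5,8,-1,0,0,0],[8.8,5,8,-1,0,0,0],[8.8,5,8,-1,0,0,0],[8.8,5,8,-1,0,0,0],[8.8,5,8,-1,0,0,0]]}}

```text
clock: 1.9
ee_pos: [0.5632, 0.0021, 0.1878]
ee_rot: [2.974, 1.01, -0.002]
wrist_force: [-0.2, -0.1, 0.1]
gripper_width: 0.998
finger_force: 0.0
```

Run:
```python
from h import *
s=sense(); M=R.from_rotvec(s['ee_rot']).as_matrix(); print(s['ee_pos'],np.arctan2(M[1,1],M[0,1]),M[:,2],s['joint_positions'].round(2))
crop("scene",195,155,140,120,5,"pics/s2.png")
```

```text
[0.56319811 0.00212529 0.18783056] -0.9156687038377609 [-0.00111626 -0.00140838 -0.99999839] [ 0.01  0.68 -0.16  1.81  0.16  0.67 -1.16]
```

View pics/s2.png

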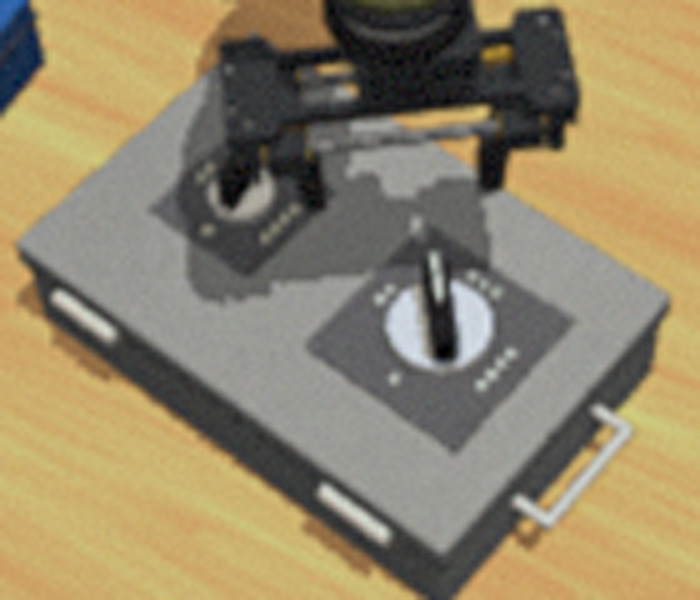

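The scene view shows the gripper open and aligned with the bar, short of the dial and clear of everything. I go over the dial, down, and grip.

Call:
{"fn": "carry_out", "kwargs": {"squeeze": 15, "steps": [[8.8,2.05,3.75,0,0,0,0],[8.8,2.05,3.75,0,0,0,0],[8.8,2.05,3.75,-3,0,0,0],[8.8,2.05,3.75,-6,0,0,0],[8.8,2.05,3.75,-7.8,0,0,0],[8.8,2.05,3.75,-7.8,0,0,0],[4,2.05,3.75,-7.8,0,0,0],[3,2.05,3.75,-7.8,0,0,0],[2,2.05,3.75,-7.8,0,0,0],[1,2.05,3.75,-7.8,0,0,0],[0,2.05,3.75,-7.8,0,0,0],[0,2.05,3.75,-7.8,0,0,0]]}}

```text
clock: 3.15
ee_pos: [0.5846, 0.0413, 0.1102]
ee_rot: [2.973, 1.013, 0.001]
wrist_force: [0.5, -0.9, 0.3]
gripper_width: 0.479
finger_force: 0.0
```

Run:
```python
from h import *
s=sense(); M=R.from_rotvec(s['ee_rot']).as_matrix(); print(s['ee_pos'],np.arctan2(M[1,1],M[0,1]),s['gripper_width']*88.1,s['finger_force'],s['wrist_force'],s['ft_torque'])
```

```text
[0.58456235 0.04128698 0.11023078] -0.9138643123687373 42.170161957162456 0.0 [ 0.4830358  -0.86487894  0.3083525 ] [-0.03425849 -0.01105126  0.01402625]
```

Call:
{"fn": "carry_out", "kwargs": {"steps": [[0,0,0,0,0,0,0],[0,0,0,0,0,0,0],[0,0,0,0,0,0,0],[0,0,0,0,0,0,0],[0,0,0,0,0,0,0],[0,0,0,0,0,0,0]]}}

```text
clock: 3.75
ee_pos: [0.5854, 0.0402, 0.11]
ee_rot: [2.973, 1.011, 0.002]
wrist_force: [3.6, -3.8, -2.9]
gripper_width: 0.178
finger_force: 15.0
```

Run:
```python
from h import *
s=sense(); M=R.from_rotvec(s['ee_rot']).as_matrix(); print(s['ee_pos'],np.arctan2(M[1,1],M[0,1]),s['gripper_width']*88.1,s['finger_force'],s['wrist_force'],s['ft_torque'])
```

```text
[0.5853934  0.0402419  0.10999599] -0.9148950115990534 15.680935075078969 14.999532534275204 [ 3.58833994 -3.84102815 -2.94875466] [-0.81456751 -0.82628512 -0.05200355]
```

Gripped at 15.7 mm. I turn 0.81 clockwise.

Call:
{"fn": "carry_out", "kwargs": {"steps": [[0,0,0,0,0,0,-0.1],[0,0,0,0,0,0,-0.2],[0,0,0,0,0,0,-0.3],[0,0,0,0,0,0,-0.4],[0,0,0,0,0,0,-0.5],[0,0,0,0,0,0,-0.6],[0,0,0,0,0,0,-0.7],[0,0,0,0,0,0,-0.78],[0,0,0,0,0,0,-0.81],[0,0,0,0,0,0,-0.81],[0,0,0,0,0,0,-0.81]]}}

```text
clock: 4.85
ee_pos: [0.5857, 0.0391, 0.11]
ee_rot: [3.13, -0.243, 0.004]
wrist_force: [4.5, -5.9, -3.0]
gripper_width: 0.181
finger_force: 15.0
```

Run:
```python
from h import *
s=sense(); M=R.from_rotvec(s['ee_rot']).as_matrix(); print(s['ee_pos'],np.arctan2(M[1,1],M[0,1]),s['gripper_width']*88.1,s['finger_force'],s['wrist_force'],s['ft_torque'])
```

```text
[0.58568302 0.03907521 0.11001745] -1.7258188513137451 15.90573544805563 14.99951668549329 [ 4.45544605 -5.88219521 -3.01005861] [-1.11715296 -0.81945887 -0.05354482]
```

Call:
{"fn": "carry_out", "kwargs": {"steps": [[8.8,0,0,0,0,0,0],[8.8,0,0,0,0,0,0],[8.8,0,0,0,0,0,0],[8.8,0,0,0,0,0,0],[8.8,0,0,2,0,0,0],[8.8,0,0,5,0,0,0],[8.8,0,0,9,0,0,0],[8.8,-2.5,-15.8,9,0,0,0.35],[8.8,-2.5,-15.8,9,0,0,0.35],[8.8,-2.5,-15.8,9,0,0,0.35],[8.8,-2.5,-15.8,9,0,0,0.35],[8.8,-2.5,-15.8,9,0,0,0.35]]}}

```text
clock: 6.05
ee_pos: [0.5587, -0.1195, 0.2]
ee_rot: [3.126, 0.3, -0.001]
wrist_force: [0.4, -0.6, 0.2]
gripper_width: 0.997
finger_force: 0.0
```

Run:
```python
from h import *
s=sense(); M=R.from_rotvec(s['ee_rot']).as_matrix(); print(s['ee_pos'],np.arctan2(M[1,1],M[0,1]),s['gripper_width']*88.1,s['wrist_force'],s['joint_positions'].round(2))
crop("scene",195,155,140,120,5,"pics/s3.png")
```

```text
[ 0.55866919 -0.11947343  0.20003583] -1.3795754349492197 87.81077470329524 [ 0.39115074 -0.58097882  0.24538787] [ 0.14  0.66 -0.03  1.78  0.03  0.7  -1.28]
```

View pics/s3.png

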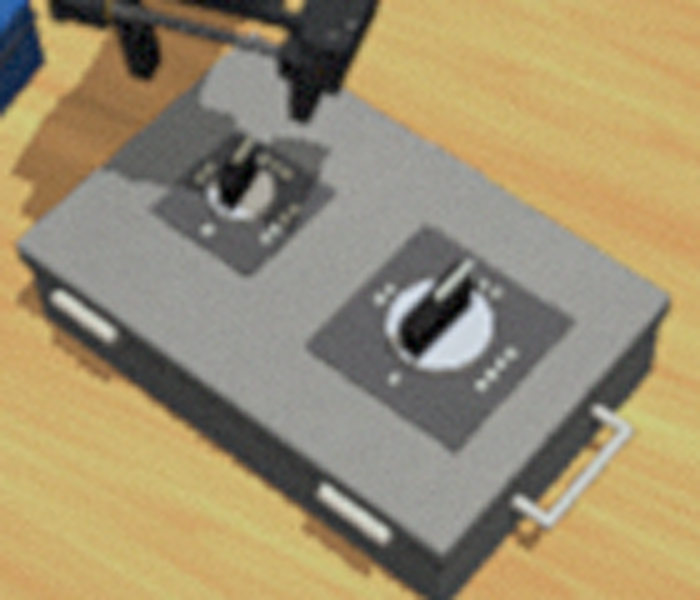

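The scene view shows the large pointer towards the three dots, with its tip at about (468,262) in the crop. I check that numerically before going down on the small dial.

Run:
```python
from h import *
f=lambda P:(np.array(P)+.5)/5-.5+(195,155)
A=np.array([.5837,.0397]);yaw=-.153
w=w2px("scene",[[*(A+.03*np.array([np.cos(yaw-t),np.sin(yaw-t)])),.134] for t in (2.95,3.05,3.142,3.25,3.35)])
print((w-(195,155)+.5)*5-.5)
q=px2w("scene",f([(468,262)]),.134)[0,:2]-A; print(q,np.mod(yaw-np.arctan2(q[1],q[0]),6.283))
B=np.array([.5593,-.1184])
w=w2px("scene",[[*(B+.019*np.array([np.cos(yaw-t),np.sin(yaw-t)])),.134] for t in (2.6,2.7,2.8,2.9,3)])
print((w-(195,155)+.5)*5-.5)
```

```text
[[462.43829614 259.5665329 ]
 [466.81742949 261.66673051]
 [470.61104243 263.91014405]
 [474.73310957 266.89979267]
 [478.19146628 269.98393487]]
[-0.03008115  0.00256755] 3.073554942024517
[[241.42026468 138.05814688]
 [244.39704361 138.48602399]
 [247.28836318 139.14880885]
 [250.06598171 140.04022615]
 [252.70268708 141.15181526]]
```

The large dial reads about 3.07 to 3.14, within measurement error. Now down onto the small dial.

Call:
{"fn": "carry_out", "kwargs": {"squeeze": 15, "steps": [[8.8,0.1,0.1,-4,0,0,0],[8.8,0.1,0.1,-7,0,0,0],[8.8,0.1,0.1,-9,0,0,0],[8.8,0.1,0.1,-9,0,0,0],[0,0.1,0.1,-9,0,0,0],[0,0.1,0.1,-9,0,0,0],[0,0.1,0.1,-9,0,0,0],[0,0.1,0.1,-9,0,0,0],[0,0.1,0.1,-9,0,0,0],[0,0.1,0.1,-9,0,0,0],[0,0.1,0.1,-9,0,0,0],[0,0.1,0.1,-9,0,0,0]]}}

```text
clock: 7.3
ee_pos: [0.5604, -0.1158, 0.11]
ee_rot: [3.126, 0.308, 0.0]
wrist_force: [1.0, -0.6, -0.7]
gripper_width: 0.298
finger_force: 0.0
```

Call:
{"fn": "carry_out", "kwargs": {"steps": [[0,0,0,0,0,0,0],[0,0,0,0,0,0,0],[0,0,0,0,0,0,0],[0,0,0,0,0,0,0],[0,0,0,0,0,0,0],[0,0,0,0,0,0,0]]}}

```text
clock: 7.9
ee_pos: [0.5613, -0.1184, 0.1101]
ee_rot: [3.123, 0.305, 0.003]
wrist_force: [2.3, -5.0, -1.8]
gripper_width: 0.133
finger_force: 15.0
```

Run:
```python
from h import *
s=sense(); M=R.from_rotvec(s['ee_rot']).as_matrix(); print(s['ee_pos'],np.arctan2(M[1,1],M[0,1]),s['gripper_width']*88.1,s['finger_force'],s['wrist_force'],s['ft_torque'])
```

```text
[ 0.5613087  -0.11838853  0.11007705] -1.376144974170309 11.700367540458682 14.999522224534303 [ 2.31861617 -4.98044684 -1.81573314] [-0.97419921 -0.28429009 -0.01433038]
```

Call:
{"fn": "carry_out", "kwargs": {"steps": [[0,0,0,0,0,0,0.12],[0,0,0,0,0,0,0.25],[0,0,0,0,0,0,0.38],[0,0,0,0,0,0,0.51],[0,0,0,0,0,0,0.64],[0,0,0,0,0,0,0.77],[0,0,0,0,0,0,0.9],[0,0,0,0,0,0,1.03],[0,0,0,0,0,0,1.15],[0,0,0,0,0,0,1.22],[0,0,0,0,0,0,1.22],[0,0,0,0,0,0,1.22]]}}

```text
clock: 9.1
ee_pos: [0.5596, -0.1167, 0.11]
ee_rot: [-2.388, -2.041, 0.003]
wrist_force: [-3.0, -3.2, 3.8]
gripper_width: 0.136
finger_force: 15.0
```

Run:
```python
from h import *
s=sense(); M=R.from_rotvec(s['ee_rot']).as_matrix(); print(s['ee_pos'],np.arctan2(M[1,1],M[0,1]),s['gripper_width']*88.1,s['finger_force'],s['wrist_force'],s['ft_torque'])
```

```text
[ 0.55962035 -0.11667966  0.11001817] -0.15629451811093883 12.021175267723823 14.999937282409519 [-3.04185668 -3.21714106  3.80298344] [-0.53605084  0.53846187  0.04455586]
```

Release, rise, and back off towards the robot to look from above.

Call:
{"fn": "carry_out", "kwargs": {"steps": [[8.8,0,0,0,0,0,0],[8.8,0,0,0,0,0,0],[8.8,0,0,0,0,0,0],[8.8,0,0,0,0,0,0],[8.8,0,0,2,0,0,0],[8.8,0,0,6,0,0,0],[8.8,0,0,10,0,0,0],[8.8,-4,-5,13,0,0,0],[8.8,-8,-10,13,0,0,0],[8.8,-12,-14,13,0,0,0],[8.8,-15,-18,13,0,0,0],[8.8,-15,-18,13,0,0,0]]}}

```text
clock: 10.3
ee_pos: [0.4081, -0.298, 0.2401]
ee_rot: [2.388, 2.041, -0.002]
wrist_force: [0.2, -0.6, -0.9]
gripper_width: 1.0
finger_force: 0.0
```

Run:
```python
from h import *
a=imaging.grab_frame("top")[150:260,225:365,::-1]; b=imaging.grab_frame("scene")[155:275,195:335,::-1]
g=lambda x:cv2.resize(x,None,fx=4,fy=4,interpolation=cv2.INTER_CUBIC)
a,b=g(a),g(b)
# red ticks: expected tips
for A,r,t in (((.5837,.0397),.03,3.142),((.5593,-.1184),.019,1.571)):
  P=[[A[0]+r*np.cos(-.153-t),A[1]+r*np.sin(-.153-t),.134]]
  print((w2px("top",P)-(225,150)+.5)*4-.5,(w2px("scene",P)-(195,155)+.5)*4-.5)
cv2.imwrite("pics/end_t.png",a);cv2.imwrite("pics/end_s.png",b)
s=sense();print(s['ee_pos'],s['wrist_force'])
```

```text
[[165.17066912 239.47794934]] [[376.38883395 211.02811524]]
[[424.75961277 234.45357707]] [[170.11552347 117.51380635]]
[ 0.40530248 -0.30131726  0.23953472] [-0.35117237 -1.5723257  -0.32242402]
```

View pics/end_t.png

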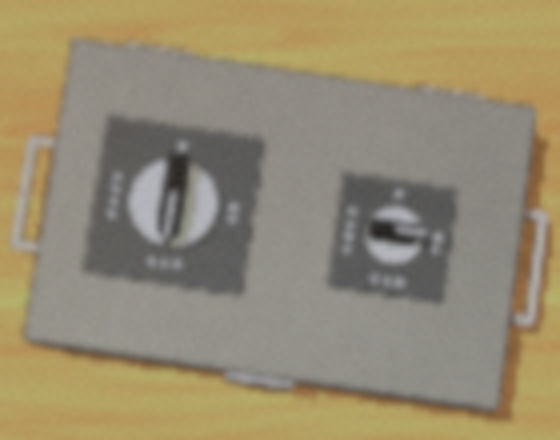

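View pics/end_s.png

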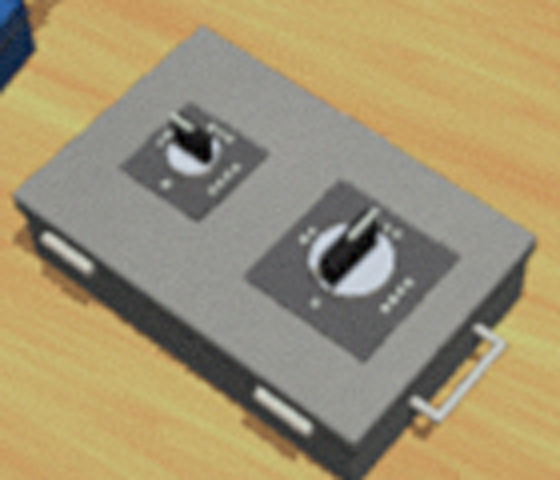

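Both views match the expected tip positions. In the top crop the large tip is at about (165,240), at three dots, and the small tip is at about (425,234), at two dots. The gripper is clear.

```bash
python3 -c "
from workcell import manip; print(manip.job_done())"
```

```text
the job is handed in; nothing more can be done
None
```

I turned the large dial to the three dots, then the small dial to the two dots, left the tin's dial untouched, and handed the job in at about 10 s with the gripper clear.

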